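Two-depth check of a dry-block heater with a reference probe

ROBOT

A 6-joint arm with a two-finger parallel gripper is mounted at the origin on the work surface. World frame = base frame: x ahead of the robot, y to its left, z up, the work surface at z = 0. Lengths are in m, angles in rad, forces in N, time in s.
With the tool pointing down it reaches from about 0.425 to 0.95 m from the base axis. Payload 3.5 kg.
Tool frame: the origin (TCP) lies between the finger pads; the fingertips stand 22 mm ahead of it and the grasp point (between the pads) lies 3 mm ahead of it (ctrl.nose_length is the z of the fingertips in the tool frame, in m); z points along the fingers, y is the line along which they close (so a half turn about z gives the same grasp; the last joint's range is limited). The gripper opens to 85 mm and grips with 20 to 120 N. Pads are 22 mm wide; open, the fingers measure 114 mm over their backs; the gripper's body (76 mm by 85 mm) begins 54 mm behind the grasp point. The pads swing forward as they close: fully open they stand 13 mm farther back than shut.
Start: joints at [-1.466, 0.286, 1.577, -0, 1.279, -0.15], TCP at [0.17, -0.653, 0.253] pointing down, gripper open.
Joint ranges: [-2.77, 2.77], [-0.9, 2.22], [0.21, 2.48], [-1.53, 4.67], [0.24, 2.81], [-2.84, 2.84]. Speed limits (rad/s): [2.79, 2.79, 3.14, 3.14, 3.14, 3.14].

INTERFACE

Orientations are given as a unit quaternion [x, y, z, w].
In Python, from plant import ctrl gives the robot as it stands. The module is installed in compiled form; this text tells all that it offers.
- The arm moves only by the tool send_rows, never from a script. Its argument "rows" is text: rows parted by semicolons, each of 7 numbers parted by spaces: the turn, a rotation vector about the tool's x, y, z in parts of the range, where 1.0 means 360 degrees, then the shift along the tool's x, y, z in shares of 1000 mm (1.0 is 1000 mm), then the opening, from -1 (shut) to 1 (fully open). A call has 1 to 8 rows; each row is the pose to reach, as a shift and turn from the pose commanded when the call began, along the tool's axes at that moment; what a row does not reach only later rows make up. A row lasts 1/8 s, in which the tool goes at most 62.5 mm and 10.7 degrees, less where a joint would pass 70% of its speed; a pose out of reach is approached as far as the arm can. A shift or turn number past 1, either way, is cut back to 1. A call with a gripper value outside its range is refused whole. The fingers move at their own pace and stop on an object; "grip_force" is the grip in N (left out, the last holds). Time passes only in rows, so rows that repeat a pose let the fingers close. It gives the time, the measured TCP pose, the force, the opening and the grip force at its end, in the units of the state.
- ctrl.get_state(): the state, without advancing time (a new reading comes with each control period).
- ctrl.read_camera(name): name is "side" or "top" or "wrist"; returns a dict with "color" (480x640x3 uint8, red, green, blue), "fx", "fy", "cx", "cy" (pixels), "extrinsics" (4x4, takes a point from world to camera coordinates). Camera axes: x right, y down, z forward; pixel columns grow to the right and rows downward; lengths in m; the calibration is good to about 2 mm. A picture is of the moment at which its call begins. There is no depth.
- ctrl.sign_off(): hands the job in; it is judged then, once.
Trained networks look in a picture, given as the dict that the camera call returned (one of the last four; its "shot" number tells which), for a name from the list of things; names that differ only in an ending like _2 or _b are one class to them, and where a whole thing is asked for, a point or a joint stands for the part that bears it (a point fixed in the world has none). Each returns a list of dicts, best first, with "p" (0 to 1); they miss things now and then, are a little off and sometimes report something else, mostly with a low value. They report only what shows in the picture. A call takes as long as a camera call.
- ctrl.look_for(picture, target): "position" ([x, y, z] in m, in the coordinates of the camera as it stood for that picture, good to about 4 mm: the middle of the surface that is visible of it).
The state is a dict: "time": time; "qpos": joint angles; "dq": joint speeds; "joint_efforts": joint torques, N m; "eef_pos": TCP position; "tcp_rot": TCP orientation; "contact_force": force on the tool from outside, world axes, zero at the start; "wrist_torque": the same for the moment, N m; "opening": opening from 0.0 (shut) to 1.0 (fully open); "finger_force": force on a finger pad.
Only numpy, scipy, OpenCV 4.12 (cv2) and the standard library are available. Lean on these libraries where they do the work, as an engineer would, in place of code of your own. Each camera call takes 0.05 s, during which the arm holds its last target. There are 200 camera calls.

TASK

Check the heater's temperature at two depths: take the blue-handled reference probe out of its stand, lower it gently through the small well in the middle of the heater's metal block until its tip stands on the bottom, and leave it there for two seconds. Then draw it straight back up by 40 mm, so that the black ring on its stem has just come out above the block, and finish while holding it still at that height, hanging free and not jammed or leaning on the bore. Leave the other probe, the sample tubes and the pots as they are.

Things in the scene. Friction and masses are not known exactly. Their poses are not given: they have to be found in the camera images.
- probe: Reference probe, loose, 140 g, upright in its stand. Origin: centre of the stem's tip; z up the stem. Steel stem 9.5 mm wide, 115 mm long, bevelled to 5 mm over the last 4 mm; blue round handle 22 mm wide from 115 to 181 mm above the tip (grip it at about 150), its flat underside resting on the stand; white cap to 188 mm. Black ring round the stem 35 to 39 mm above the tip, hidden at the start.
- spare_probe: Bystander: a second probe of the same shape with a grey handle, black cap and no ring, in the stand's other hole. Origin at its tip.
- stand: Probe stand, fixed, left or right of the heater, 150 x 90 mm, 125 mm high: steel base, two white shelves with two guide holes 11.7 mm wide at x = -32 and 32 mm; either may hold the blue probe. Origin at the centre of the underside, x along the row of holes, z up. Grip the probes across the row (along the stand's y).
- heater: Dry-block heater, fixed: white housing 250 (x) x 190 x 95 mm, keypad on top at its front (-x); bare aluminium block 92 x 112 mm, top 118 mm high, with eight sample wells 13.2 mm wide in two rows 30 mm before and behind the probe well; three hold tubes that stand out 25 mm. Origin at the centre of the underside, z up.
- well_mouth (a point): Centre of the mouth of the probe well, level with the block's top, 118 mm above the bench, in the middle of the block. The well is a vertical round bore 10.7 mm wide and 75 mm deep with a 1.5 mm chamfer at the mouth.
- well_bottom (a point): Centre of the flat bottom of the probe well, 43 mm above the bench, straight below the mouth; the axes are the heater's.
- rack: Orange tube rack, fixed, 140 x 60 mm, 64 mm high, left or right of the heater, across from the stand. Origin at the centre of the underside.
- tube_a: Bystander: sample tube, 12 mm x 100 mm, red-capped, in the heater. Origin at its foot.
- tube_b: Bystander: sample tube, 12 mm x 100 mm, yellow-capped, in the heater. Origin at its foot.
- tube_c: Bystander: sample tube, 12 mm x 100 mm, green-capped, in the heater. Origin at its foot.
- tube_d: Bystander: sample tube, 12 mm x 100 mm, red-capped, in the rack. Origin at its foot.
- tube_e: Bystander: sample tube, 12 mm x 100 mm, yellow-capped, in the rack. Origin at its foot.
- pot_1: Bystander: specimen pot with a yellow lid, 52 mm wide, 62 mm high. Origin at the centre of the underside.
- pot_2: Bystander: specimen pot with a yellow lid, 52 mm wide, 62 mm high. Origin at the centre of the underside.

How it is judged:
On the way, in this order (a step that is already met when the one before it is completed fails the run):
1. the probe has been lifted clear out of its stand (z of probe in the frame of stand above 0.13 m), for 0.1 s.
2. the probe's tip stands on the bottom of the probe well (within 4 mm), for at least a second (z of probe in the frame of well_bottom below 0.004 m and horizontal distance between probe and well_bottom below 0.004 m and angle between probe's own z axis and vertical below 0.06 rad), for 1 s.
At the end, for the whole second after the job is handed in: The probe hangs in the probe well, tip 40 mm (within 6) above the bottom, on its axis (within 4 mm, 0.035 rad), still (under 10 mm/s), gripped by the fingers, pressing on the heater with under 8 N; all bystanders stand where they were (within 20 mm in the heater, else 30 mm) (z of probe in the frame of well_bottom between 0.034 and 0.046 m and horizontal distance between probe and well_bottom below 0.004 m and angle between probe's own z axis and vertical below 0.035 rad and linear speed of probe below 0.01 m/s and contact force between the fingers and probe above 3 N and contact force between probe and heater below 8 N and distance of each of tube_a, tube_b, tube_c from where it was at the start of the episode below 0.02 m and distance of each of tube_d, tube_e, spare_probe, pot_1, pot_2 from where it was at the start of the episode below 0.03 m); the arm keeps its last pose, push and grip.
It fails at once if the probe is rammed or jammed into the heater with more than 40 N (contact force between probe and heater above 40 N).
It fails at once if a sample tube, the other probe or a pot is disturbed (moved 20 to 30 mm) (distance of any of tube_a, tube_b, tube_c from where it was at the start of the episode above 0.02 m or distance of any of tube_d, tube_e, spare_probe, pot_1, pot_2 from where it was at the start of the episode above 0.03 m).
It also fails if it takes over 61 s, if anything falls off the work surface, if the arm or the gripper's body presses on something with over 40 N, if the wrist force passes 120 N, or if a joint passes its speed limit or range.

## Working session

There is one attempt and no reset: what is moved stays moved. The work goes in short steps, Python scripts to look and compute and a tool call to move; the robot and the scene stay as the last step left them, time stands still between calls to the robot, and variables do not carry over. Pictures are saved under pics/ and viewed, at most 10 in all, crops included, and the job is handed in when it is done.

Besides the shell and the picture viewer there is one more tool, called in YAML: its name, and indented under it one key for each argument. send_rows: Moves the arm, as the interface text tells. Its arguments: {"type":"object","properties":{"rows":{"type":"string"},"grip_force":{"type":"number"}},"required":["rows"]}

```bash
mkdir -p pics
cat > h.py <<'E'
import numpy as np, cv2
from plant import ctrl
def snap(n,f=None):
    p=ctrl.read_camera(n)
    if f: cv2.imwrite('pics/'+f,cv2.cvtColor(p['color'],cv2.COLOR_RGB2BGR))
    return p
def K(p): return np.array([[p['fx'],0,p['cx']],[0,p['fy'],p['cy']],[0,0,1]])
def proj(p,X):
    E=np.array(p['extrinsics']); c=E[:3,:3]@np.array(X)+E[:3,3]; u=K(p)@c; return u[:2]/u[2]
def ray(p,u,z):
    E=np.array(p['extrinsics']);R=E[:3,:3];o=-R.T@E[:3,3]; d=R.T@np.linalg.inv(K(p))@np.array([u[0],u[1],1]); return o+d*(z-o[2])/d[2]
def world(p,c):
    E=np.array(p['extrinsics']); return E[:3,:3].T@(np.array(c)-E[:3,3])
def find(p,names):
    for n in names:
        for r in ctrl.look_for(p,n)[:3]:
            w=world(p,r['position']); print(n,round(r['p'],2),w.round(4),proj(p,w).round(0))
E
python3 - <<'E'
from h import *
for n in('top','side'):
    p=snap(n,n+'0.png'); E=np.array(p['extrinsics']); print(n,(-E[:3,:3].T@E[:3,3]).round(3))
    find(p,['probe','spare_probe','stand','heater','rack','tube_a','pot_1'])
s=ctrl.get_state();print(s)
E
```

```text
top [0.486 0.015 1.352]
probe 0.44 [0.5343 0.2577 0.1884] [178. 258.]
probe 0.34 [0.5789 0.0334 0.1462] [298. 234.]
spare_probe 0.65 [0.4769 0.2528 0.1923] [180. 288.]
stand 0.57 [0.5082 0.2483 0.1254] [189. 272.]
heater 0.81 [ 0.5182 -0.0022  0.0904] [316. 266.]
rack 0.93 [ 0.4859 -0.2536  0.0621] [437. 280.]
tube_a 0.62 [ 0.5361 -0.2714  0.1062] [449. 255.]
tube_a 0.52 [ 0.5757 -0.0197  0.1402] [325. 235.]
tube_a 0.51 [0.5215 0.0351 0.1431] [297. 263.]
pot_1 0.9 [ 0.7239 -0.277   0.0639] [445. 166.]
pot_1 0.81 [0.7143 0.3046 0.0619] [168. 174.]
pot_1 0.62 [0.578  0.0313 0.1478] [299. 234.]
side [ 0.391 -0.695  0.739]
probe 0.7 [0.5411 0.2601 0.1535] [271. 124.]
spare_probe 0.65 [0.479  0.2519 0.1567] [241. 129.]
spare_probe 0.58 [ 0.4867 -0.2689  0.0629] [305. 374.]
stand 0.78 [0.5024 0.2514 0.063 ] [256. 165.]
heater 0.68 [ 0.5141 -0.0649  0.0936] [293. 257.]
rack 0.61 [ 0.4888 -0.2695  0.06  ] [307. 375.]
tube_a 0.87 [ 0.5383 -0.2731  0.0837] [341. 360.]
tube_a 0.73 [ 0.4479 -0.2513  0.0911] [275. 357.]
tube_a 0.63 [0.5212 0.041  0.1365] [284. 198.]
pot_1 0.9 [0.7182 0.2958 0.0405] [347. 149.]
pot_1 0.73 [ 0.7317 -0.2949  0.052 ] [469. 359.]
pot_1 0.5 [ 0.4854 -0.2701  0.0585] [304. 376.]
{'time': 0.8, 'qpos': array([-1.46600640e+00,  2.86276708e-01,  1.57669353e+00, -5.13234972e-06,
        1.27860966e+00, -1.49995631e-01]), 'dq': array([-0.00102168,  0.00168943,  0.00061343, -0.0012823 , -0.00017815,
        0.00077366]), 'joint_efforts': array([-6.52924173e-04, -4.05916214e+01, -2.92924029e+01, -2.32152606e-04,
        4.47258926e-04,  3.53236992e-06]), 'eef_pos': array([ 0.17015452, -0.65318739,  0.25334392]), 'tcp_rot': array([ 9.91896414e-01,  1.27049218e-01, -2.60082209e-06,  6.31576600e-06]), 'contact_force': array([-0.33019011,  0.28144355, -0.59857485]), 'wrist_torque': array([ 0.01664202,  0.00684057, -0.06808362]), 'finger_force': 0.0, 'opening': 1.0014134658855423}
```

View pics/top0.png

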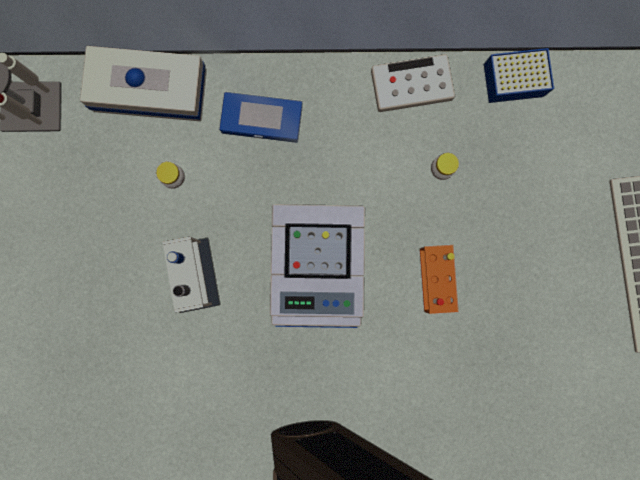

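View pics/side0.png

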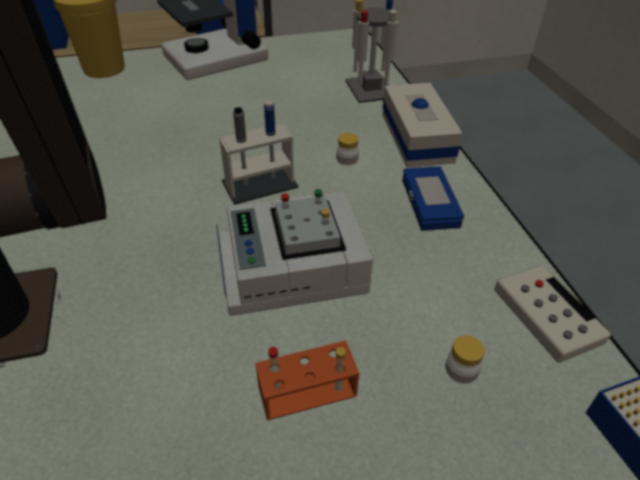

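The blue probe is at about (174,257) in the top view and (270,118) in the side view. It is in the stand's far hole, on the heater's left. The well is at about (318,250) in the top view. The first move goes above the well so the wrist camera can measure it.

Careful with the scale: shifts go in shares of 1000 mm and turns go in shares of 360 degrees. That gives: -540 mm / 1000 = -0.54, -270 mm / 1000 = -0.27, 8 degrees / 360 = 0.0222.

send_rows:
  rows: "0 0 0.0222 0.26 -0.27 -0.12 1;0 0 0.0222 0.52 -0.54 -0.12 1;0 0 0.0222 0.52 -0.54 -0.12 1;0 0 0.0222 0.52 -0.54 -0.12 1;0 0 0.0222 0.52 -0.54 -0.12 1;0 0 0.0222 0.52 -0.54 -0.12 1;0 0 0.0222 0.52 -0.54 -0.12 1;0 0 0.0222 0.52 -0.54 -0.12 1"

```text
time: 1.8
eef_pos: [0.4119, -0.222, 0.3364]
tcp_rot: [0.998, 0.057, 0.001, 0.0]
contact_force: [0.1, -0.4, -0.6]
opening: 0.999
finger_force: 0.0
```

send_rows:
  rows: "0 0 0 0 0 0 1;0 0 0 0 0 0 1"

```text
time: 2.05
eef_pos: [0.4112, -0.2239, 0.3357]
tcp_rot: [0.998, 0.058, -0.0, 0.0]
contact_force: [0.0, 1.2, 0.0]
opening: 0.997
finger_force: 0.0
```

In the tool's units: -207 mm / 1000 = -0.207, 154 mm / 1000 = 0.154.

send_rows:
  rows: "0 0 0 0.154 -0.207 -0.035 1;0 0 0 0.154 -0.207 -0.035 1;0 0 0 0.154 -0.207 -0.035 1;0 0 0 0.154 -0.207 -0.035 1;0 0 0 0.154 -0.207 -0.035 1;0 0 0 0.154 -0.207 -0.035 1;0 0 0 0.154 -0.207 -0.035 1"

```text
time: 2.92
eef_pos: [0.54, -0.0025, 0.3701]
tcp_rot: [0.998, 0.056, -0.001, 0.0]
contact_force: [-0.2, -0.2, -0.9]
opening: 0.997
finger_force: 0.0
```

Run:
```python
from h import *
s=ctrl.get_state();print(s['eef_pos'],s['tcp_rot'])
p=snap('wrist','w1.png');E=np.array(p['extrinsics']); print(E.round(3),(-E[:3,:3].T@E[:3,3]).round(3),p['fx'])
find(p,['well_mouth','heater','tube_a','probe'])
print(proj(p,[.535,0,.118]))
p=snap('top','t1.png');find(p,['well_mouth','probe','spare_probe'])
```

```text
[ 0.54000008 -0.00247935  0.37006717] [ 9.98423722e-01  5.61214757e-02 -6.59319059e-04  1.27814536e-04]
[[ 0.113 -0.994  0.002 -0.065]
 [-0.951 -0.108  0.29   0.44 ]
 [-0.288 -0.035 -0.957  0.646]
 [ 0.     0.     0.     1.   ]] [0.612 0.005 0.491] 343.7963569298929
well_mouth 0.95 [ 0.5424 -0.0081  0.0942] [324. 198.]
well_mouth 0.65 [0.5238 0.0393 0.1429] [277. 219.]
heater 0.64 [ 0.5382 -0.2682  0.0962] [541. 226.]
heater 0.62 [0.5458 0.001  0.0981] [316. 195.]
tube_a 0.77 [ 0.5347 -0.2707  0.0974] [543. 229.]
tube_a 0.68 [ 0.5764 -0.0196  0.1367] [340. 173.]
tube_a 0.67 [ 0.4457 -0.2498  0.0858] [501. 291.]
probe 0.73 [0.5432 0.2608 0.1677] [ 38. 178.]
probe 0.26 [ 0.4435 -0.2494  0.0849] [500. 293.]
[316.19793136 207.37596067]
probe 0.54 [0.5368 0.2628 0.1889] [175. 256.]
spare_probe 0.52 [0.4752 0.2518 0.189 ] [181. 289.]
```

View pics/w1.png

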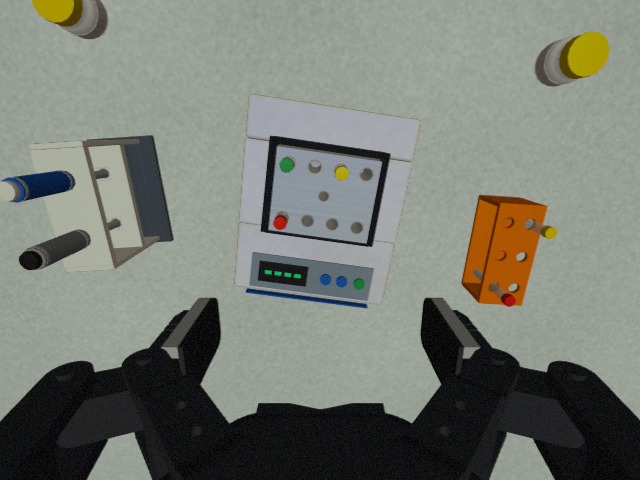

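Wrist view: the well is at about (324,196), the blue cap at (10,190), and the stand is on the left. I'll compute positions from these.

```bash
cat >> h.py <<'E'
def blob(p,u,r,thr=None,hi=False):
    """centroid of dark pixels around u within r, on 8x enlarged patch (component nearest u)"""
    g=cv2.cvtColor(p['color'],cv2.COLOR_RGB2GRAY); x0,y0=int(u[0])-r,int(u[1])-r
    c=cv2.resize(g[y0:y0+2*r+1,x0:x0+2*r+1],None,fx=8,fy=8,interpolation=cv2.INTER_CUBIC)
    m=((c<thr) if thr else cv2.threshold(c,0,255,cv2.THRESH_BINARY_INV+cv2.THRESH_OTSU)[1]>0).astype(np.uint8)
    n,l,st,ce=cv2.connectedComponentsWithStats(m)
    k=1+np.argmin(np.linalg.norm(ce[1:]-4*(2*r+1),axis=1)); s=st[k]
    return np.array([x0,y0])+(ce[k]+.5)/8-.5, s[2:4]/8.
E
python3 - <<'E'
from h import *
p=snap('wrist'); t=snap('top')
for u in [(324,196),(315,167),(307,221),(332,224),(357,228),(367,174)]:
    c,s=blob(p,u,8 if u[0]==324 else 9); print('w',c.round(2),s,ray(p,c,.118).round(4))
for u in [(318,250),(311,236),(339,236),(310,265),(324,265),(339,265)]:
    c,s=blob(t,u,5 if u[0]==318 else 6); print('t',c.round(2),s,ray(t,c,.118).round(4))
print(ray(t,(173,257),.198),ray(t,(180,291),.198),ray(p,(10,190),.198),ray(p,(32,259),.198))
E
```

```text
w [324.86 196.63] [10.125 10.125] [ 0.5486 -0.0063  0.118 ]
w [315.93 169.3 ] [12.875  9.875] [0.5767 0.0068 0.118 ]
w [308.45 221.08] [12.5 12. ] [0.5191 0.0087 0.118 ]
w [333.2 224.6] [12.25  11.625] [ 0.5183 -0.0193  0.118 ]
w [357.74 228.09] [12.125 11.625] [ 0.5175 -0.0472  0.118 ]
w [367.74 175.07] [12.5  12.75] [ 0.5771 -0.0492  0.118 ]
t [318.11 248.37] [0.875 1.25 ] [ 0.5516 -0.0066  0.118 ]
t [307.71 235.12] [1.5 1. ] [0.5784 0.0138 0.118 ]
t [339.92 238.98] [0.625 0.625] [ 0.5698 -0.0505  0.118 ]
t [310.52 263.3 ] [13. 11.] [0.522  0.0089 0.118 ]
t [323.96 263.89] [13. 11.] [ 0.5205 -0.0178  0.118 ]
t [339.17 264.73] [13. 13.] [ 0.5184 -0.0481  0.118 ]
[0.53506189 0.26453298 0.198     ] [0.47195057 0.25150877 0.198     ] [0.53676501 0.26415641 0.198     ] [0.47498869 0.25329497 0.198     ]
```

In the tool's units: -266 mm / 1000 = -0.266, 50 mm / 1000 = 0.05, -4 degrees / 360 = -0.0111.

send_rows:
  rows: "0 0 -0.0111 0.026 -0.266 0.05 1;0 0 -0.0111 0.026 -0.266 0.05 1;0 0 -0.0111 0.026 -0.266 0.05 1;0 0 -0.0111 0.026 -0.266 0.05 1;0 0 -0.0111 0.026 -0.266 0.05 1;0 0 -0.0111 0.026 -0.266 0.05 1;0 0 -0.0111 0.026 -0.266 0.05 1;0 0 -0.0111 0.026 -0.266 0.05 1"

```text
time: 4.47
eef_pos: [0.5363, 0.2652, 0.3214]
tcp_rot: [0.996, 0.091, 0.001, 0.0]
contact_force: [-0.2, -0.9, 0.6]
opening: 0.999
finger_force: 0.0
```

Run:
```python
from h import *
s=ctrl.get_state();print(s['eef_pos'],s['tcp_rot'])
p=snap('wrist','w2.png');find(p,['probe','spare_probe'])
print(proj(p,[.5365,.2643,.198]),proj(p,[.474,.253,.198]))
```

```text
[0.53633638 0.26522017 0.32140538] [9.95824655e-01 9.12850542e-02 5.37513451e-04 8.18706482e-05]
probe 0.59 [0.5438 0.268  0.1885] [317. 223.]
spare_probe 0.77 [0.4789 0.2505 0.1849] [324. 301.]
spare_probe 0.28 [0.5429 0.2713 0.1879] [313. 223.]
[320.11615872 236.72556835] [319.69695181 313.53071146]
```

View pics/w2.png

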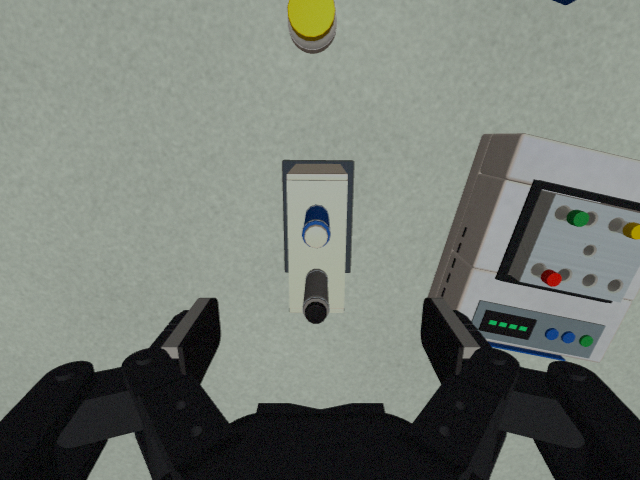

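Wrist view: the blue cap is at (316,235) and the grey one's cap is below it at (316,313), so the yaw matches the row. I'll refine the position before descending.

Run:
```python
from h import *
from scipy.spatial.transform import Rotation as R
p=snap('wrist');s=ctrl.get_state()
# white cap centroid in patch; stand edges
c=p['color'].astype(int);hsv=cv2.cvtColor(p['color'],cv2.COLOR_RGB2HSV)
b=((hsv[...,0]>95)&(hsv[...,0]<125)&(hsv[...,1]>130)); b[:195]=0;b[260:]=0;b[:,:295]=0;b[:,340:]=0
ys,xs=np.nonzero(b);print('blue',xs.min(),xs.max(),ys.min(),ys.max())
print(c[235,304:330].sum(1)); print(c[215,300:332].sum(1))
T=R.from_quat(s['tcp_rot']).as_matrix()
for u in [(316,234.5)]:
    w=ray(p,u,.198);print(w, T.T@(w-s['eef_pos']))
print(R.from_matrix(T).as_matrix().round(4))
```

```text
blue 303 330 206 242
[245 352 496 504 508 503 503 504 505 504 500 504 505 504 501 505 500 500
 500 500 503 502 497 457 299 214]
[503 502 502 501 495 436 167  98  96 106 102 123 109  93 126 104 121 113
 119 126 118 114 100 104 109 107 115  90 197 379 506 504]
[0.53744873 0.26806432 0.198     ] [ 0.00172681 -0.00191078  0.12308035]
[[ 9.832e-01  1.826e-01  5.000e-04]
 [ 1.826e-01 -9.832e-01  1.000e-04]
 [ 5.000e-04  0.000e+00 -1.000e+00]]
```

In the tool's units: 157 mm / 1000 = 0.157, -1.5 mm / 1000 = -0.0015.

send_rows:
  rows: "0 0 0 0.0015 -0.0015 0.04 1;0 0 0 0.0015 -0.0015 0.08 1;0 0 0 0.0015 -0.0015 0.11 1;0 0 0 0.0015 -0.0015 0.135 1;0 0 0 0.0015 -0.0015 0.15 1;0 0 0 0.0015 -0.0015 0.157 0.3;0 0 0 0.0015 -0.0015 0.157 -0.1;0 0 0 0.0015 -0.0015 0.157 -0.1"

```text
time: 5.68
eef_pos: [0.5377, 0.2687, 0.165]
tcp_rot: [0.996, 0.092, 0.001, -0.0]
contact_force: [-0.0, 0.1, 0.1]
opening: 0.449
finger_force: 0.0
```

Run:
```python
from h import *
s=ctrl.get_state();print(s['eef_pos'],s['opening'],s['contact_force'])
p=snap('wrist','w3.png')
```

```text
[0.53766826 0.26870329 0.16502119] 0.4494414618572477 [-0.03189021  0.11947573  0.07766217]
```

View pics/w3.png

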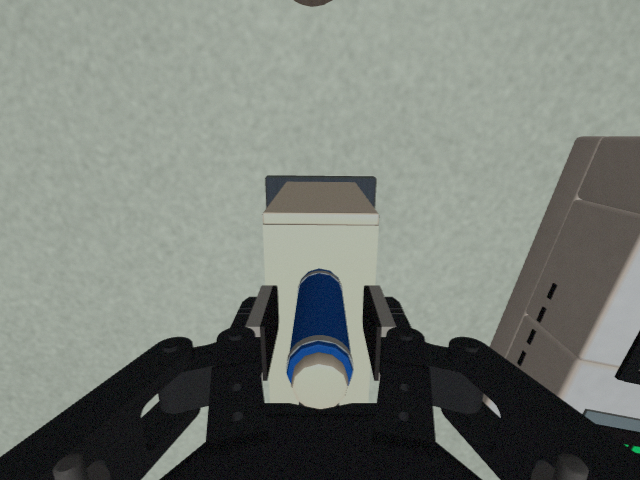

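The probe is centred between the pads: handle at column 320, pads at about 270 and 372. Closing now.

In the tool's units: 2 mm / 1000 = 0.002.

send_rows:
  rows: "0 0 0 0 0 0.002 -0.3;0 0 0 0 0 0.002 -0.6;0 0 0 0 0 0.002 -1;0 0 0 0 0 0.002 -1;0 0 0 0 0 0.002 -1;0 0 0 0 0 0.002 -1"
  grip_force: 60

```text
time: 6.48
eef_pos: [0.5372, 0.2686, 0.1622]
tcp_rot: [0.996, 0.092, 0.0, -0.0]
contact_force: [-0.0, 1.4, 2.8]
opening: 0.241
finger_force: 58.6
```

In the tool's units: -190 mm / 1000 = -0.19, -160 mm / 1000 = -0.16.

send_rows:
  rows: "0 0 0 0 0 -0.005 -1;0 0 0 0 0 -0.025 -1;0 0 0 0 0 -0.05 -1;0 0 0 0 0 -0.08 -1;0 0 0 0 0 -0.12 -1;0 0 0 0 0 -0.16 -1;0 0 0 0 0 -0.19 -1;0 0 0 0 0 -0.19 -1"

```text
time: 7.48
eef_pos: [0.5377, 0.2686, 0.3562]
tcp_rot: [0.996, 0.092, 0.003, -0.001]
contact_force: [-0.6, 0.1, -1.4]
opening: 0.24
finger_force: 59.0
```

Run:
```python
from h import *
from scipy.spatial.transform import Rotation as R
p=snap('wrist','w4.png')
s=ctrl.get_state();print(s)
T=R.from_quat(s['tcp_rot']).as_matrix(); print(T.T@(np.array([.5485,-.0062,.37])-s['eef_pos']))
tip=s['eef_pos']+T@[0,0,.153]; print(proj(p,tip))
```

```text
{'time': 7.525, 'qpos': array([ 2.94691858e-01,  6.22630106e-02,  1.65153944e+00, -2.60593250e-04,
        1.42575544e+00,  1.68051964e+00]), 'dq': array([-0.00137416,  0.03266842,  0.05843544,  0.00242599, -0.00594708,
        0.001006  ]), 'joint_efforts': array([ 3.50411294e-02, -3.55552018e+01, -3.29437208e+01, -9.80964032e-04,
        2.35606261e-03, -6.60090521e-06]), 'eef_pos': array([0.53694914, 0.26836432, 0.35316012]), 'tcp_rot': array([ 9.95724126e-01,  9.23710601e-02,  1.02255253e-03, -7.80033723e-05]), 'contact_force': array([ 0.01652696,  0.23890008, -1.87724099]), 'wrist_torque': array([-0.03652894, -0.02940264,  0.02277666]), 'finger_force': 59.0365344285965, 'opening': 0.2421501740311837}
[-0.03911841  0.2720043  -0.01691101]
[319.15256541 227.1837322 ]
```

View pics/w4.png

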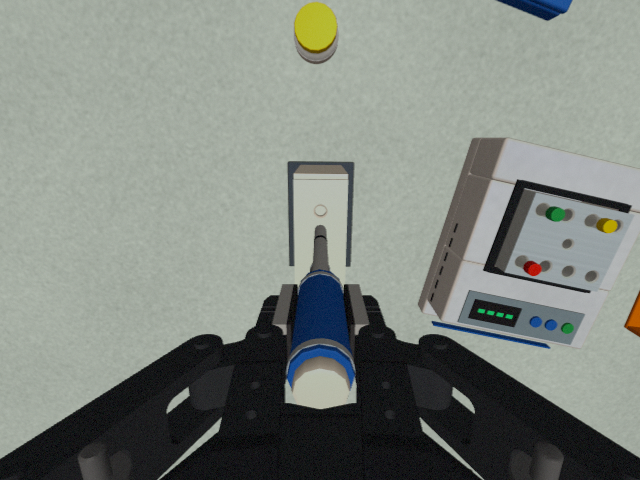

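The blue probe is held and out of the stand; its tip is at (320,227), where prediction puts it, so it hangs plumb. Carrying it over the well.

send_rows:
  rows: "0 0 0 -0.004 0.027 0 -1;0 0 0 -0.012 0.08 0 -1;0 0 0 -0.02 0.135 0 -1;0 0 0 -0.028 0.19 0 -1;0 0 0 -0.034 0.24 0.005 -1;0 0 0 -0.038 0.265 0.01 -1;0 0 0 -0.039 0.272 0.015 -1;0 0 0 -0.039 0.272 0.015 -1"

```text
time: 8.52
eef_pos: [0.5479, -0.0057, 0.3347]
tcp_rot: [0.996, 0.092, -0.002, -0.001]
contact_force: [-0.4, 0.5, -1.5]
opening: 0.239
finger_force: 59.3
```

```bash
cat > m.py <<'E'
from h import *
from scipy.spatial.transform import Rotation as R
import sys
p=snap('wrist');s=ctrl.get_state()
p=snap('wrist');s=ctrl.get_state()
print(s['eef_pos'],s['tcp_rot'],s['contact_force'],s['finger_force'],s['opening'])
T=R.from_quat(s['tcp_rot']).as_matrix();tip=s['eef_pos']+T@[0,0,.153];a=proj(p,tip);m=proj(p,[.5485,-.0062,.118])
print('tip',tip,a,'mouth',m)
def big(p,a,m,f):
    x,y=((a+m)/2).astype(int); c=p['color'][max(y-30,0):y+30,max(x-40,0):x+40]
    c=cv2.resize(c,(800,600),interpolation=cv2.INTER_CUBIC); return c[...,::-1],(x-40,y-30)
c,o=big(p,a,m,0); print('origin',o,'x10'); 
q=snap('side');a=proj(q,tip);m=proj(q,[.5485,-.0062,.118]);print('side',a,m)
d,o2=big(q,a,m,0);print(o2)
cv2.imwrite('pics/'+sys.argv[1],np.hstack([cv2.resize(c,(400,300)),cv2.resize(d,(400,300))]))
E
python3 m.py a1.png
```

```text
[ 0.54839894 -0.00497975  0.33612009] [ 9.95669048e-01  9.29660370e-02 -5.35656816e-04 -4.18588259e-04] [-0.30419477  0.22368919 -1.99845883] 59.29959297180176 0.24088078310475536
tip [ 0.54822383 -0.00486745  0.18312023] [318.78594484 226.05351715] mouth [320.36934258 209.38878804]
origin (np.int64(279), np.int64(187)) x10
side [304.23789739 190.25222807] [304.85180238 220.35582242]
(np.int64(264), np.int64(175))
```

View pics/a1.png

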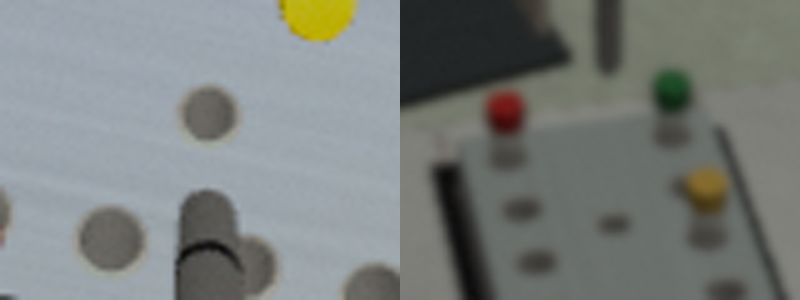

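In the tool's units: 50 mm / 1000 = 0.05, 42 mm / 1000 = 0.042.

send_rows:
  rows: "0 0 0 0 0 0.015 -1;0 0 0 0 0 0.03 -1;0 0 0 0 0 0.042 -1;0 0 0 0 0 0.05 -1;0 0 0 0 0 0.05 -1;0 0 0 0 0 0.05 -1"

```text
time: 9.43
eef_pos: [0.5489, -0.0062, 0.2872]
tcp_rot: [0.996, 0.092, 0.0, 0.0]
contact_force: [0.5, 0.3, -1.1]
opening: 0.241
finger_force: 59.3
```

```bash
python3 m.py a2.png
```

```text
[ 0.54900422 -0.00618971  0.28751273] [9.95729149e-01 9.23196641e-02 7.09511964e-04 1.94821047e-04] [-0.14764729 -0.69878158 -1.99130972] 59.29981470108032 0.24173943206069204
tip [ 0.54922591 -0.00622903  0.1345129 ] [318.92260227 226.36438557] mouth [318.75754022 222.33509827]
origin (np.int64(278), np.int64(194)) x10
side [305.20346134 213.04986887] [304.85180238 220.35582242]
(np.int64(265), np.int64(186))
```

View pics/a2.png

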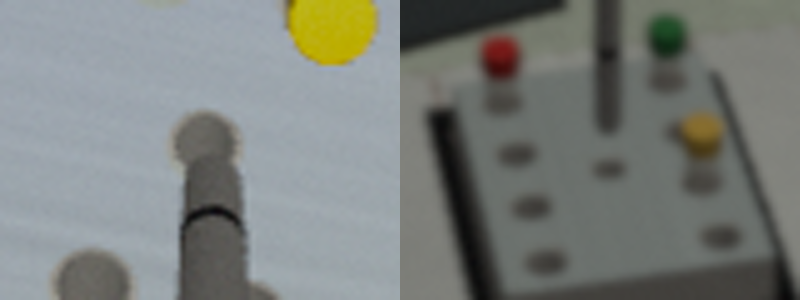

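In the crops (5x), the wrist view has the tip at column 320.6 and the mouth at column 319.2, so the tip is about 1.4 mm to tool +y. The side view shows x agreeing to within 0.5 mm. I'll correct that, then enter gently.

In the tool's units: 12 mm / 1000 = 0.012, -1.4 mm / 1000 = -0.0014.

send_rows:
  rows: "0 0 0 -0.0003 -0.0014 0 -1;0 0 0 -0.0003 -0.0014 0.003 -1;0 0 0 -0.0003 -0.0014 0.006 -1;0 0 0 -0.0003 -0.0014 0.009 -1;0 0 0 -0.0003 -0.0014 0.012 -1;0 0 0 -0.0003 -0.0014 0.012 -1;0 0 0 -0.0003 -0.0014 0.012 -1"

```text
time: 10.45
eef_pos: [0.5482, -0.0048, 0.2748]
tcp_rot: [0.996, 0.092, 0.0, 0.0]
contact_force: [1.5, -0.8, -1.5]
opening: 0.243
finger_force: 59.3
```

```bash
python3 m.py a3.png
```

```text
[ 0.54818193 -0.00479898  0.27485532] [9.95728433e-01 9.23301822e-02 1.50484923e-04 4.09598287e-05] [-0.04277713  1.48000397 -1.33542232] 59.298396706581116 0.24204593950638603
tip [ 0.54822894 -0.00480721  0.12185533] [318.96084842 226.35530651] mouth [320.67048268 225.16710869]
origin (np.int64(279), np.int64(195)) x10
side [304.49931266 218.18739687] [304.85180238 220.35582242]
(np.int64(264), np.int64(189))
```

View pics/a3.png

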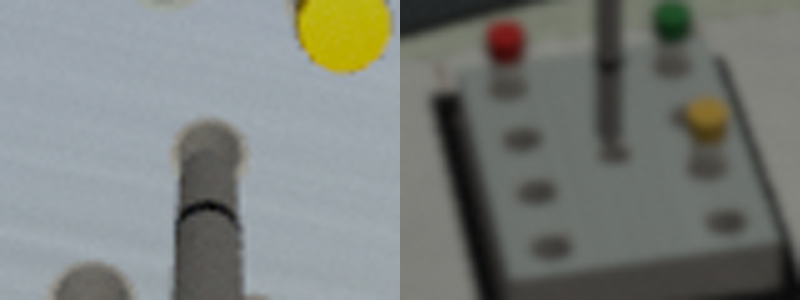

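Tool y is now aligned: both tip and mouth are at column about 321. Both views put the tip slightly short in x, by about 1 mm. I'll shift +1 mm and enter.

In the tool's units: 8 mm / 1000 = 0.008, 6 mm / 1000 = 0.006.

send_rows:
  rows: "0 0 0 0.001 0 0 -1;0 0 0 0.001 0 0.002 -1;0 0 0 0.001 0 0.004 -1;0 0 0 0.001 0 0.006 -1;0 0 0 0.001 0 0.008 -1;0 0 0 0.001 0 0.008 -1;0 0 0 0.001 0 0.008 -1"

```text
time: 11.48
eef_pos: [0.5491, -0.0046, 0.2667]
tcp_rot: [0.996, 0.092, 0.0, -0.0]
contact_force: [0.1, 0.1, -1.8]
opening: 0.242
finger_force: 59.3
```

```bash
python3 m.py a4.png; python3 -c "
from h import *
for i in range(4):
  s=ctrl.get_state();print(s['contact_force'].round(2),s['wrist_torque'].round(3),s['eef_pos'].round(4));ctrl.read_camera('top')"
```

```text
[ 0.54911882 -0.00457629  0.26680988] [9.95723422e-01 9.23843003e-02 8.45382867e-05 2.33247055e-05] [ 0.14959797  0.20130113 -1.60284003] 59.29973781108856 0.2419016287361973
tip [ 0.54914524 -0.00458101  0.11380988] [318.92089158 226.37480682] mouth [320.72709123 228.8021384 ]
origin (np.int64(279), np.int64(197)) x10
side [305.01583821 221.51102711] [304.85180238 220.35582242]
(np.int64(264), np.int64(190))
[-0.06  1.05 -1.85] [-0.017 -0.047 -0.024] [ 0.5491 -0.0046  0.2668]
[-0.08 -0.13 -2.47] [-0.013 -0.065 -0.019] [ 0.5491 -0.0046  0.2668]
[-0.31 -0.38 -1.43] [0.008 0.06  0.006] [ 0.5491 -0.0046  0.2668]
[ 0.37  0.87 -1.65] [-0.002  0.05  -0.053] [ 0.5491 -0.0046  0.2668]
```

View pics/a4.png

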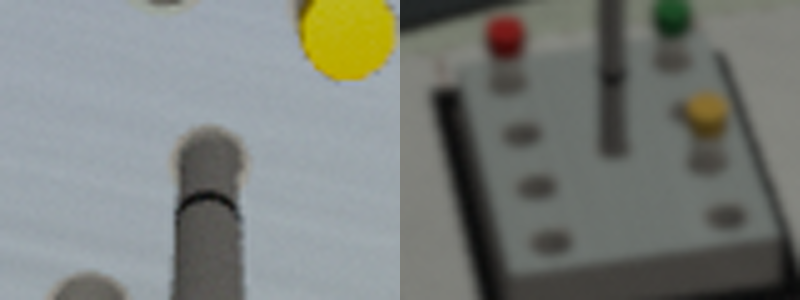

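The tip is about 4 mm inside the mouth with no contact force. From here I'll descend in small steps, guided by force.

In the tool's units: 8 mm / 1000 = 0.008, 6 mm / 1000 = 0.006.

send_rows:
  rows: "0 0 0 0 0 0.002 -1;0 0 0 0 0 0.004 -1;0 0 0 0 0 0.006 -1;0 0 0 0 0 0.008 -1;0 0 0 0 0 0.008 -1"

```text
time: 12.45
eef_pos: [0.549, -0.0046, 0.2584]
tcp_rot: [0.996, 0.092, -0.0, -0.0]
contact_force: [0.4, -0.1, -1.0]
opening: 0.245
finger_force: 59.3
```

```bash
cat > f.py <<'E'
from h import *
from scipy.spatial.transform import Rotation as R
F=[];M=[]
for i in range(5):
    s=ctrl.get_state();T=R.from_quat(s['tcp_rot']).as_matrix();F.append(T.T@s['contact_force']);M.append(T.T@s['wrist_torque']);ctrl.read_camera('top')
print('tool F',np.mean(F,0).round(2),'M',np.mean(M,0).round(3),s['eef_pos'].round(4),s['tcp_rot'].round(5),'tip z',(s['eef_pos'][2]-.153).round(4),s['time'],s['opening'])
E
python3 f.py
```

```text
tool F [-0.01  0.01  1.5 ] M [0.019 0.006 0.015] [ 0.5491 -0.0046  0.2588] [9.9572e-01 9.2370e-02 8.0000e-05 1.0000e-05] tip z 0.1058 12.65 0.24483191784275254
```

Still no lateral force with the tip 12 mm deep. Continuing down.

In the tool's units: 15 mm / 1000 = 0.015, 12 mm / 1000 = 0.012.

send_rows:
  rows: "0 0 0 0 0 0.003 -1;0 0 0 0 0 0.006 -1;0 0 0 0 0 0.009 -1;0 0 0 0 0 0.012 -1;0 0 0 0 0 0.015 -1;0 0 0 0 0 0.015 -1"

```text
time: 13.45
eef_pos: [0.5489, -0.0046, 0.2433]
tcp_rot: [0.996, 0.092, -0.0, -0.0]
contact_force: [0.2, -0.3, -0.6]
opening: 0.238
finger_force: 59.3
```

```bash
python3 f.py
```

```text
tool F [0.18 0.36 1.33] M [-0.019 -0.02   0.03 ] [ 0.5492 -0.0046  0.2439] [9.9572e-01 9.2390e-02 1.3000e-04 2.0000e-05] tip z 0.0909 13.65 0.24261574380402962
```

In the tool's units: 20 mm / 1000 = 0.02, 18 mm / 1000 = 0.018.

send_rows:
  rows: "0 0 0 0 0 0.003 -1;0 0 0 0 0 0.006 -1;0 0 0 0 0 0.009 -1;0 0 0 0 0 0.012 -1;0 0 0 0 0 0.015 -1;0 0 0 0 0 0.018 -1;0 0 0 0 0 0.02 -1;0 0 0 0 0 0.02 -1"

```text
time: 14.7
eef_pos: [0.549, -0.0046, 0.2235]
tcp_rot: [0.996, 0.092, -0.0, -0.0]
contact_force: [-0.6, -0.1, -2.0]
opening: 0.244
finger_force: 59.3
```

```bash
python3 f.py
```

```text
tool F [-0.18  0.01  1.66] M [-0.008  0.017  0.019] [ 0.5492 -0.0046  0.2239] [9.9573e-01 9.2350e-02 1.8000e-04 6.0000e-05] tip z 0.0709 14.9 0.2397434267531106
```

In the tool's units: 22 mm / 1000 = 0.022, 20 mm / 1000 = 0.02.

send_rows:
  rows: "0 0 0 0 0 0.003 -1;0 0 0 0 0 0.006 -1;0 0 0 0 0 0.009 -1;0 0 0 0 0 0.012 -1;0 0 0 0 0 0.015 -1;0 0 0 0 0 0.018 -1;0 0 0 0 0 0.02 -1;0 0 0 0 0 0.022 -1"

```text
time: 15.95
eef_pos: [0.5491, -0.0046, 0.2016]
tcp_rot: [0.996, 0.092, 0.0, -0.0]
contact_force: [-1.0, -0.3, -1.2]
opening: 0.24
finger_force: 59.3
```

```bash
python3 f.py
```

```text
tool F [-0.11  0.05  1.6 ] M [ 0.    -0.002  0.005] [ 0.5491 -0.0046  0.2017] [9.9572e-01 9.2380e-02 3.0000e-05 1.0000e-05] tip z 0.0487 16.15 0.24255845768537793
```

In the tool's units: 4 mm / 1000 = 0.004, 3 mm / 1000 = 0.003.

send_rows:
  rows: "0 0 0 0 0 0.001 -1;0 0 0 0 0 0.002 -1;0 0 0 0 0 0.003 -1;0 0 0 0 0 0.004 -1;0 0 0 0 0 0.004 -1"

```text
time: 16.82
eef_pos: [0.549, -0.0046, 0.1975]
tcp_rot: [0.996, 0.092, -0.0, -0.0]
contact_force: [0.2, -0.0, -0.9]
opening: 0.239
finger_force: 59.3
```

```bash
python3 f.py
```

```text
tool F [ 0.08 -0.12  1.75] M [-0.025  0.004  0.001] [ 0.5491 -0.0046  0.1978] [9.9573e-01 9.2350e-02 6.0000e-05 0.0000e+00] tip z 0.0448 17.025 0.24511339407076407
```

In the tool's units: 1 mm / 1000 = 0.001, 0.5 mm / 1000 = 0.0005.

send_rows:
  rows: "0 0 0 0 0 0.0005 -1;0 0 0 0 0 0.001 -1;0 0 0 0 0 0.001 -1"

```text
time: 17.45
eef_pos: [0.549, -0.0045, 0.1966]
tcp_rot: [0.996, 0.092, -0.0, -0.0]
contact_force: [-0.5, 0.2, -1.7]
opening: 0.246
finger_force: 59.3
```

In the tool's units: 0.5 mm / 1000 = 0.0005.

send_rows:
  rows: "0 0 0 0 0 0.0005 -1;0 0 0 0 0 0.0005 -1"

```text
time: 17.7
eef_pos: [0.549, -0.0046, 0.1961]
tcp_rot: [0.996, 0.092, -0.0, -0.0]
contact_force: [0.2, -0.8, -2.2]
opening: 0.235
finger_force: 59.3
```

In the tool's units: 0.5 mm / 1000 = 0.0005.

send_rows:
  rows: "0 0 0 0 0 0.0005 -1;0 0 0 0 0 0.0005 -1"

```text
time: 17.95
eef_pos: [0.549, -0.0046, 0.1956]
tcp_rot: [0.996, 0.092, -0.0, -0.0]
contact_force: [0.1, 0.1, -1.6]
opening: 0.243
finger_force: 59.3
```

```bash
python3 f.py
```

```text
tool F [-0.05  0.28  1.84] M [-0.001 -0.017 -0.007] [ 0.5491 -0.0046  0.1957] [9.9572e-01 9.2380e-02 2.0000e-05 2.0000e-05] tip z 0.0427 18.15 0.24099281885487886
```

In the tool's units: 0.5 mm / 1000 = 0.0005.

send_rows:
  rows: "0 0 0 0 0 0.0005 -1;0 0 0 0 0 0.0005 -1"

```text
time: 18.45
eef_pos: [0.5491, -0.0046, 0.1952]
tcp_rot: [0.996, 0.092, -0.0, -0.0]
contact_force: [-0.2, 0.3, -1.7]
opening: 0.239
finger_force: 59.3
```

In the tool's units: 0.5 mm / 1000 = 0.0005.

send_rows:
  rows: "0 0 0 0 0 0.0005 -1;0 0 0 0 0 0.0005 -1"

```text
time: 18.7
eef_pos: [0.5492, -0.0046, 0.1951]
tcp_rot: [0.996, 0.092, 0.0, 0.0]
contact_force: [-1.5, -0.3, 0.7]
opening: 0.239
finger_force: 59.3
```

```bash
python3 f.py
```

```text
tool F [-0.68 -0.4  -1.02] M [ 0.091 -0.09  -0.027] [ 0.5492 -0.0046  0.195 ] [9.9573e-01 9.2330e-02 2.1000e-04 0.0000e+00] tip z 0.042 18.9 0.24007331489697964
```

The tip has touched the bottom with the TCP at z=0.195. I'll press slightly and hold for over 2 s.

In the tool's units: 0.4 mm / 1000 = 0.0004.

send_rows:
  rows: "0 0 0 0 0 0.0004 -1;0 0 0 0 0 0.0004 -1"

```text
time: 19.2
eef_pos: [0.5494, -0.0046, 0.195]
tcp_rot: [0.996, 0.092, 0.0, 0.0]
contact_force: [-0.6, 1.0, 4.0]
opening: 0.239
finger_force: 59.7
```

```bash
python3 f.py
```

```text
tool F [-0.74 -0.58 -4.36] M [ 0.213 -0.202 -0.018] [ 0.5494 -0.0046  0.1949] [9.9573e-01 9.2350e-02 4.8000e-04 8.0000e-05] tip z 0.0419 19.4 0.23744831999399085
```

send_rows:
  rows: "0 0 0 0 0 0 -1;0 0 0 0 0 0 -1;0 0 0 0 0 0 -1;0 0 0 0 0 0 -1;0 0 0 0 0 0 -1;0 0 0 0 0 0 -1;0 0 0 0 0 0 -1;0 0 0 0 0 0 -1"

```text
time: 20.45
eef_pos: [0.5494, -0.0046, 0.1949]
tcp_rot: [0.996, 0.092, 0.0, 0.0]
contact_force: [-1.6, 0.4, 5.2]
opening: 0.238
finger_force: 59.9
```

send_rows:
  rows: "0 0 0 0 0 0 -1;0 0 0 0 0 0 -1;0 0 0 0 0 0 -1;0 0 0 0 0 0 -1;0 0 0 0 0 0 -1;0 0 0 0 0 0 -1;0 0 0 0 0 0 -1;0 0 0 0 0 0 -1"

```text
time: 21.45
eef_pos: [0.5494, -0.0046, 0.1949]
tcp_rot: [0.996, 0.092, 0.0, 0.0]
contact_force: [-1.6, 1.2, 5.2]
opening: 0.243
finger_force: 59.9
```

send_rows:
  rows: "0 0 0 0 0 0 -1;0 0 0 0 0 0 -1;0 0 0 0 0 0 -1;0 0 0 0 0 0 -1"

```text
time: 21.95
eef_pos: [0.5494, -0.0046, 0.1949]
tcp_rot: [0.996, 0.092, 0.0, 0.0]
contact_force: [-0.1, -0.2, 6.2]
opening: 0.241
finger_force: 59.9
```

In the tool's units: -40.5 mm / 1000 = -0.0405, -36 mm / 1000 = -0.036.

send_rows:
  rows: "0 0 0 0 0 -0.002 -1;0 0 0 0 0 -0.007 -1;0 0 0 0 0 -0.013 -1;0 0 0 0 0 -0.019 -1;0 0 0 0 0 -0.025 -1;0 0 0 0 0 -0.031 -1;0 0 0 0 0 -0.036 -1;0 0 0 0 0 -0.0405 -1"

```text
time: 22.95
eef_pos: [0.549, -0.0045, 0.2352]
tcp_rot: [0.996, 0.092, 0.0, -0.0]
contact_force: [-0.2, -0.3, -3.1]
opening: 0.248
finger_force: 59.3
```

send_rows:
  rows: "0 0 0 0 0 0 -1;0 0 0 0 0 0 -1;0 0 0 0 0 0 -1;0 0 0 0 0 0 -1"

```text
time: 23.45
eef_pos: [0.549, -0.0046, 0.2346]
tcp_rot: [0.996, 0.092, -0.0, -0.0]
contact_force: [0.4, 0.1, -1.7]
opening: 0.238
finger_force: 59.3
```

```bash
python3 f.py
```

```text
tool F [ 0.29 -0.1   1.65] M [-0.011  0.013  0.017] [ 0.5491 -0.0046  0.2348] [ 9.9572e-01  9.2370e-02 -5.0000e-05 -3.0000e-05] tip z 0.0818 23.65 0.2394253983925596
```

The probe rose 39.9 mm, lateral force is near zero, and the contact height (0.195 - 0.152 = 0.043 m) matches the well bottom. Handing in.

```bash
python3 -c "
from plant import ctrl
print(ctrl.sign_off())"
```

```text
the job is handed in; nothing more can be done
None
```

The job is handed in, with no verdict returned: the blue probe stood on the well bottom for over 2 s, was drawn straight up 40 mm, and is held still there with no measurable side force; I did not check the ring or the bystanders by camera after the descent.

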